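# Fetch the turned feet from behind the pot and tape measure and weigh them

## Robot

A 6-joint arm with a two-finger parallel gripper is mounted at the origin on a cart in front of the work surface, level with it; the furniture and walls round the work are solid. World frame = base frame: x ahead of the robot, y to its left, z up, the work surface at z = 0. Lengths are in m, angles in rad, forces in N, time in s.
With the tool pointing down it reaches from about 0.35 to 0.85 m from the base axis. Payload 8.1 kg.
Tool frame: the origin (TCP) lies on the centre line of the jaws, within the pads' length; the fingertips stand 17 mm ahead of it and the grasp point (between the pads) lies 2 mm behind it; z points along the fingers, y is the line along which they close (so a half turn about z gives the same grasp; the last joint's range is limited). The gripper opens to 93 mm and grips with 3 to 60 N. Pads are 15 mm wide; open, the fingers measure 128 mm over their backs; the gripper's body (75 mm by 188 mm) begins 65 mm behind the grasp point.
Start: joints at [1.13, 0.13, 1.488, -0, 1.523, -0.085], TCP at [0.209, 0.562, 0.236] pointing down, gripper open.
Joint ranges: [-2.96, 2.96], [-0.89, 2.26], [0.02, 2.5], [-1.34, 4.48], [0, 2.73], [-2.66, 2.66]. Speed limits (rad/s): [2.39, 2.39, 2.79, 3.14, 3.14, 3.14].

## Interface

Orientations are given as a rotation vector (axis times angle).
In Python, from plant import status, eyes, robot gives the robot as it stands. The module is installed in compiled form; this text tells all that it offers.
- The arm moves only by the tool servo_tool, never from a script. Its argument "plan" is text: rows parted by semicolons, each of 4 numbers parted by spaces: the shift along the tool's x, y, z in m, then the turn about the tool's z in degrees. A call has 1 to 12 rows; each row is the pose to reach, as a shift and turn from the pose commanded when the call began, along the tool's axes at that moment; what a row does not reach only later rows make up. A row lasts 1/12 s, in which the tool goes at most 41.7 mm and 7.16 degrees, less where a joint would pass 70% of its speed; a pose out of reach is approached as far as the arm can. A call with a gripper value outside its range is refused whole. "grip" is the closure, from -1 (fully open) to 1 (shut), set as the call begins (left out, the last holds). The fingers move at their own pace and stop on an object; "grip_force" is the grip in N (left out, the last holds). Time passes only in rows, so rows that repeat a pose let the fingers close. It gives the time, the measured TCP pose, the force, the opening and the grip force at its end, in the units of the state.
- status.read_state(): the state, without advancing time (a new reading comes with each control period).
- eyes.read_camera(name): name is "side" or "top"; returns a dict with "image" (480x640x3 uint8, blue, green, red), "fovy" (degrees; the focal length in pixels is half the picture's height over the tangent of half this angle, whatever the lens; pixels are square), "cx", "cy" (the principal point, pixels), "k1" (the pictures are not rectified: a ray, as slopes to the right and down, at radius r is drawn at 1 + k1 r^2 times it, then the intrinsics apply), "world_from_camera" (4x4, takes a point from camera to world coordinates). Camera axes: x right, y down, z forward; pixel columns grow to the right and rows downward; lengths in m; the calibration is good to about 2 mm. A picture is of the moment at which its call begins. There is no depth.
- robot.close_job(): hands the job in; it is judged then, once.
The state is a dict: "t": time; "q": joint angles; "dq": joint speeds; "joint_torque": joint torques, N m; "tool_pos": TCP position; "orientation": TCP orientation; "force": force on the tool from outside, world axes, zero at the start; "wrist_torque": the same for the moment, N m; "opening": finger opening in m; "gripper_force": force on a finger pad.
Only numpy, scipy, OpenCV 4.12 (cv2) and the standard library are available. Lean on these libraries where they do the work, as an engineer would, in place of code of your own. Each camera call takes 0.05 s, during which the arm holds its last target. There are 200 camera calls.

## Task

The two small turned feet at the back of the wooden parts tray are to be weighed against each other: lift the turned pot and the tape measure out of the tray and stand them on the cork mat, then stand one foot in each cup of the balance so that its beam stays level. Then put the pot and the tape measure back in the tray, each in the lane and at the spot where it stood at the start, upright as before; tip nothing over on the way.

Things in the scene. Friction and masses are not known exactly. Their poses are not given: they have to be found in the camera images.
- tray: Fixed pale-wood tray, 170 (x) x 164 (y) mm; origin: centre of underside, x from open front to back. Floor top z = 8 mm. Two 54 mm lanes along x, centred at y = -47 and 47, an empty gutter between; lane walls 8 thick, tops z = 24, from x = 9 back z = 42; back lip at x = 77 to 85, top z = 16. In each lane: a foot at x about 32 mm, before it, at x about -21, the pot or the tape measure.
- pot: Small dark turned wooden pot, round, 48 mm in diameter, 49 mm tall, about 0.07 kg; its sides are near straight up to z = 38 mm (grip there, above the low walls), with a narrower neck and rim above. Origin at the centre of its underside, z up. Stands in the front of one lane.
- tape_measure: Yellow tape measure on edge in the tray (not the one on the back bench), 37 mm thick along its x, 77 mm long along its y (lengthwise in the lane), 63 mm tall, about 0.19 kg. Origin at the centre of its underside, z up; the solid case spans y = -28 to 38 mm, the rest is the thin end hook, at the tray's open side. Grip across the 37 mm, above the lane walls.
- foot_a: One of two identical small dark turned wooden feet, 25 mm in diameter at the base, narrowing upwards, 38 mm tall, 0.03 kg. Origin at the centre of its underside, z up. Stands in a lane behind the pot or tape measure.
- foot_b: The other turned foot, identical to the first and interchangeable with it.
- cup_near (a point): Shallow round aluminium cup on the end of the balance beam nearer the robot: inner diameter 39 mm at the floor, 46 mm over its outside, rim 11 mm above its underside, floor 3 mm thick. The point is the centre of its underside, its x along the beam towards cup_far, z up when level, about 59 mm above the bench. It rides on the beam.
- cup_far (a point): The same cup on the other end of the beam, 180 mm from the first.
- beam (a joint): Tilt of the balance beam, rad: 0 level, positive lowers cup_far, stops at -0.13 and 0.13. Beam 200 x 20 mm, pivot 55 mm above the bench on a fixed stand of dark wood and aluminium; lightly sprung to level: empty it is level, one foot alone sinks its side about 12 mm to the stop, a foot in each cup levels it again.
- mat: Fixed speckled orange-brown cork mat (not the plain brown sheets), lying flat on the bench, 190 (x) x 130 (y) mm, 3 mm thick. Origin at the centre of its underside, z up. The side area for the pot and the tape measure: their centres must be over the mat, standing upright.
Not all that is in view belongs to the job. Of the things that look like the pot, the largest one is meant.

How it is judged:
By the outcome, as a careful person would: the job done as asked, in the order asked, and still so for the second after the job is handed in, with the robot touching nothing.
It also fails if it takes over 144 s, if anything falls off the work surface, if the arm or the gripper's body presses on something with over 40 N, if the wrist force passes 120 N, or if a joint passes its speed limit or range.

## Working session

There is one attempt and no reset: what is moved stays moved. The work goes in short steps, Python scripts to look and compute and a tool call to move; the robot and the scene stay as the last step left them, time stands still between calls to the robot, and variables do not carry over. Pictures are saved under pics/ and viewed, at most 14 in all, crops included, and the job is handed in when it is done.

Besides the shell and the picture viewer there is one more tool, called after "Request:" as name(argument=value, ...) on one line, values as JSON. servo_tool: Moves the arm, as the interface text tells. Its arguments: {"type":"object","properties":{"plan":{"type":"string"},"grip":{"type":"number"},"grip_force":{"type":"number"}},"required":["plan"]}

```bash
mkdir -p pics
cat > h.py <<'E'
import numpy as np, cv2
from plant import status, eyes, robot
def cam(n,save=None):
    c=eyes.read_camera(n)
    if save: cv2.imwrite('pics/'+save,c['image'])
    return c
def K(c):
    f=240/np.tan(np.radians(c['fovy'])/2)
    return np.array([[f,0,c['cx']],[0,f,c['cy']],[0,0,1.]])
def ray(c,u,v):
    d=cv2.undistortPointsIter(np.array([[[u,v]]],float),K(c),np.array([c['k1'],0,0,0,0.]),None,None,(3,50,1e-10))[0,0] if 0 else None
    k=K(c);x=np.array([(u-k[0,2])/k[0,0],(v-k[1,2])/k[1,1]]);s=x.copy()
    for _ in range(50): s=x/(1+c['k1']*(s@s))
    T=c['world_from_camera'];return T[:3,3],T[:3,:3]@np.array([s[0],s[1],1])
def onz(c,u,v,z):
    o,d=ray(c,u,v);return o+d*(z-o[2])/d[2]
def proj(c,p):
    T=np.linalg.inv(c['world_from_camera']);q=T[:3,:3]@np.array(p)+T[:3,3]
    s=q[:2]/q[2];s=s*(1+c['k1']*(s@s));k=K(c);return k[0,0]*s[0]+k[0,2],k[1,1]*s[1]+k[1,2]
def two(c1,p1,c2,p2):
    o1,d1=ray(c1,*p1);o2,d2=ray(c2,*p2)
    A=np.stack([d1,-d2],1);t=np.linalg.lstsq(A,o2-o1,rcond=None)[0]
    a,b=o1+d1*t[0],o2+d2*t[1];return (a+b)/2,np.linalg.norm(a-b)
E
python3 - <<'E'
from h import *
for n in('top','side'):
    c=cam(n,n+'0.png');print(n,c['fovy'],c['k1'],c['cx'],c['cy'],np.round(c['world_from_camera'],3).tolist())
print(status.read_state())
E
```

```text
top 50.66863281846738 0.01713189848183751 317.9486363983931 245.58749535189415 [[0.025, -0.998, 0.064, 0.444], [-1.0, -0.025, 0.0, 0.005], [0.001, -0.064, -0.998, 1.193], [0.0, 0.0, 0.0, 1.0]]
side 53.680087639149896 -0.05186752518108359 316.45871594197183 236.7647377150063 [[0.819, -0.311, 0.482, 0.081], [-0.573, -0.461, 0.677, -0.62], [0.012, -0.831, -0.555, 0.587], [0.0, 0.0, 0.0, 1.0]]
{'t': 0.1, 'q': array([ 1.12960186e+00,  1.31061983e-01,  1.48913840e+00,  4.19562105e-06,
        1.52300195e+00, -8.54209064e-02]), 'dq': array([-0.00024416, -0.00276176, -0.00300285, -0.00052728,  0.00148646,
        0.00217176]), 'joint_torque': array([ 1.29813012e-03, -5.61332738e+01, -4.93099952e+01,  7.70698185e-02,
        2.89583701e-02, -1.82463896e-05]), 'tool_pos': array([0.20877709, 0.56200332, 0.23472402]), 'orientation': array([-5.55830423e-01, -3.09160045e+00,  2.43928929e-03]), 'force': array([ 0.34090558, -0.47950765,  0.15334819]), 'wrist_torque': array([ 0.01103574, -0.02467822,  0.00225545]), 'gripper_force': 0.0, 'opening': 0.09337932257636308}
```

View pics/top0.png

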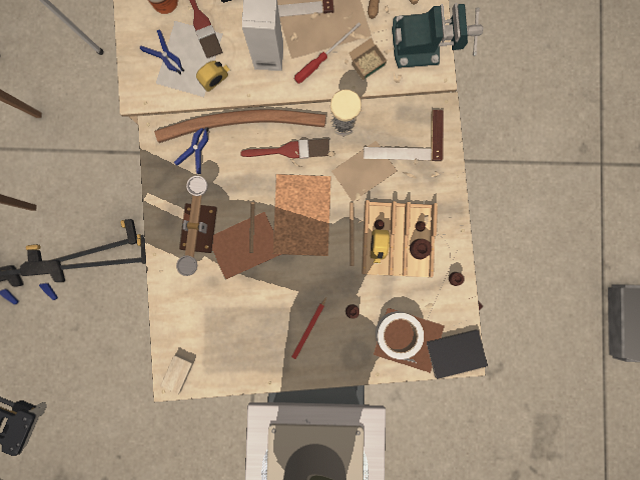

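View pics/side0.png

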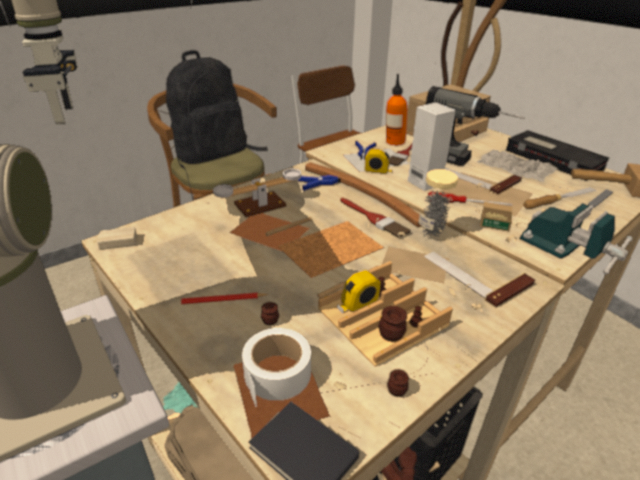

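Top: tray at (400,237), with the tape at (381,243) and pot at (421,249); cork mat (303,215); balance cups (197,185) and (187,266). Pot candidates are (421,249), (352,311) and (456,279). The one in the tray is largest, and it stands in a lane as described. An enlarged crop will confirm this.

Run:
```python
from h import *
t=cv2.imread('pics/top0.png');s=cv2.imread('pics/side0.png')
r=lambda i,x,y,w,h,k:cv2.resize(i[y:y+h,x:x+w],None,fx=k,fy=k,interpolation=cv2.INTER_CUBIC)
a=r(t,340,185,100,100,4);b=r(t,145,165,100,75+25,4);c=r(s,310,255,160,80+26,2.5)[:200];
o=np.zeros((600,800,3),np.uint8);o[:400,:400]=a;o[:400,400:]=b;o[400:,:400]=c
d=r(s,210,160,133,67,3);o[400:,400:]=d[:200,:400-0][:, :400] if d.shape[1]>=400 else cv2.copyMakeBorder(d,0,0,0,400-d.shape[1],0)[:200]
cv2.imwrite('pics/m1.png',o)
```

```text
(no output)
```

View pics/m1.png

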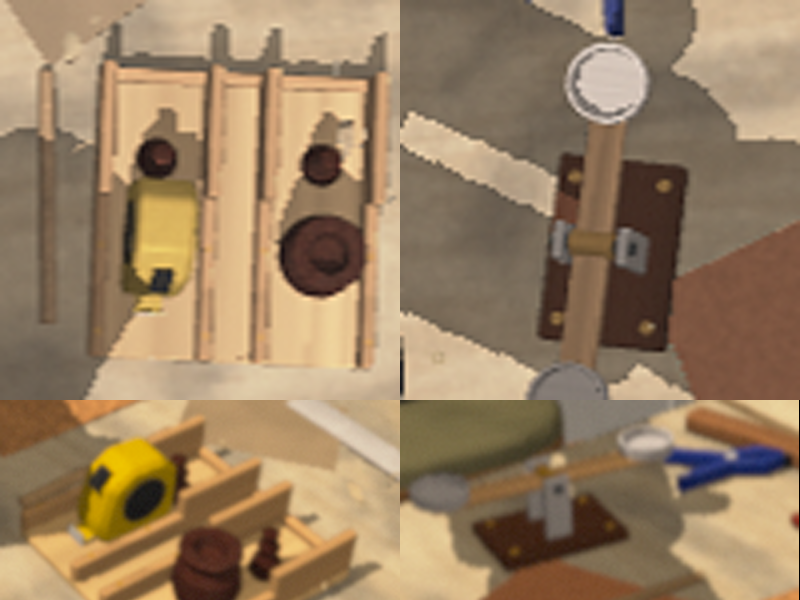

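The crops confirm it: the pot in the right lane at top (421,249) is clearly the largest, with tape in the left lane and a foot behind each (top ≈(379,224) and (420,226)). Far cup is about (197,185), near cup (187,266).

```bash
cat >> h.py <<'E'
def blobs(img,lo,hi,box,amin=20):
    x,y,w,h=box;m=cv2.inRange(cv2.cvtColor(img,cv2.COLOR_BGR2HSV),lo,hi)
    q=np.zeros_like(m);q[y:y+h,x:x+w]=m[y:y+h,x:x+w]
    cs=cv2.findContours(q,cv2.RETR_EXTERNAL,cv2.CHAIN_APPROX_NONE)[0]
    return sorted([c for c in cs if cv2.contourArea(c)>amin],key=cv2.contourArea,reverse=True)
E
python3 - <<'E'
from h import *
T=cam('top');S=cam('side');np.set_printoptions(precision=4,suppress=True)
hsv=cv2.cvtColor(T['image'],cv2.COLOR_BGR2HSV)
for p in [(421,255),(419,225),(379,224),(383,235),(380,245),(197,185),(187,266),(303,215),(370,260)]: print(p,hsv[p[1],p[0]])
for nm,lo,hi,box in [('dark',(0,60,0),(12,255,110),(365,200,70,75)),('yel',(22,120,90),(32,255,255),(365,220,30,50)),('mat',(5,110,110),(16,255,255),(265,165,75,100))]:
  for b in blobs(T['image'],lo,hi,box)[:4]:
    (u,v),r=cv2.minEnclosingCircle(b);print(nm,cv2.contourArea(b),(u,v,r),cv2.minAreaRect(b),cv2.boundingRect(b), onz(T,u,v,.02 if nm=='dark' else .003))
P=lambda x,y,s=4,ox=340,oy=185:(ox+x/s-.4,oy+y/s-.4)
f=onz(T,*P(231.5,361),.024);b=onz(T,*P(242,70),.042);fl=onz(T,*P(205,360),.024);fr=onz(T,*P(258,362),.024)
step=onz(T,*P(231,197),.024) 
print('tray front mid',f,'inner wall sep (32)',np.linalg.norm(fl-fr))
print('outer front',onz(T,*P(96,356),.024),onz(T,*P(366,365),.024))
print('lip',onz(T,*P(118,76),.016),onz(T,*P(370,82),.016))
print('potmouth',onz(T,*P(326,252),.049),'rim r')
print('cups top', onz(T,197-.2,185.2,.07),onz(T,187,266,.07))
E
```

```text
(421, 255) [  6 111  85]
(419, 225) [ 8 94 54]
(379, 224) [  6 125  86]
(383, 235) [ 20 146 199]
(380, 245) [ 21 143 221]
(197, 185) [ 12  32 212]
(187, 266) [ 11  30 134]
(303, 215) [ 13 120 180]
(370, 260) [ 15  96 141]
dark 316.0 (420.4395751953125, 248.39559936523438, 10.977996826171875) ((420.0, 248.5), (19.0, 20.0), 90.0) (410, 239, 21, 20) [ 0.5188 -0.2319  0.02  ]
dark 61.5 (420.0, 225.9499969482422, 5.0500969886779785) ((420.0, 226.0), (10.0, 8.0), 90.0) (416, 221, 9, 11) [ 0.571  -0.2302  0.02  ]
dark 58.5 (378.68182373046875, 224.0454559326172, 4.778231143951416) ((378.5, 224.0), (8.0, 9.0), 90.0) (374, 220, 10, 9) [ 0.573  -0.1342  0.02  ]
mat 4445.0 (297.0, 218.0, 52.801612854003906) ((296.7204284667969, 217.9888153076172), (63.70906066894531, 86.49083709716797), 2.2906100749969482) (265, 174, 66, 87) [0.5844 0.0567 0.003 ]
tray front mid [ 0.4562 -0.179   0.024 ] inner wall sep (32) 0.03048689356578084
outer front [ 0.4571 -0.1011  0.024 ] [ 0.4559 -0.2563  0.024 ]
lip [ 0.6209 -0.1115  0.016 ] [ 0.6211 -0.2587  0.016 ]
potmouth [ 0.5188 -0.2275  0.049 ] rim r
cups top [0.6444 0.2795 0.07  ] [0.4636 0.2939 0.07  ]
```

```bash
cat >> h.py <<'E'
from scipy.spatial.transform import Rotation as R
def go(x,y,z,ang):
    "shift in tool axes to reach TCP xyz, with tool y at ang degrees from world x (mod 180)"
    s=status.read_state();M=R.from_rotvec(s['orientation']).as_matrix()
    d=M.T@(np.array([x,y,z])-s['tool_pos']);a=np.degrees(np.arctan2(M[1,1],M[0,1]))
    t=-((ang-a+90)%180-90)
    print('shift mm',np.round(d*1000,1),'turn',round(t,1),'rows>=',int(np.ceil(max(np.linalg.norm(d)/.0417,abs(t)/7.16))))
E
python3 - <<'E'
from h import *
np.set_printoptions(precision=4,suppress=True)
T=cam('top');S=cam('side')
b=blobs(T['image'],(17,115,100),(27,255,255),(366,222,28,46))[0]
x,y,w,h=cv2.boundingRect(b);print(x,y,w,h,cv2.minAreaRect(b))
print('tape top corners',onz(T,x,y,.065),onz(T,x+w-1,y+h-1,.065),'right edge z71',onz(T,388.3,240,.06))
m=[onz(T,u,v,.003) for u,v in((277,175),(330,175),(330,255),(275,255))];print('mat',m,np.mean(m,0))
b=max(blobs(S['image'],(18,150,80),(32,255,255),(335,265,55,50)),key=cv2.contourArea);print('side yellow',cv2.boundingRect(b))
th=-.02;c=np.array([.541,-.181])
tr=lambda X,Y,Z:(c[0]+X*np.cos(th)-Y*np.sin(th),c[1]+X*np.sin(th)+Y*np.cos(th),Z)
img=[T['image'].copy(),S['image'].copy()]
def box(x0,x1,y0,y1,z0,z1):
    return [tr(a,b_,z) for a in(x0,x1) for b_ in(y0,y1) for z in(z0,z1)]
for i,C in enumerate((T,S)):
    pts=box(-85,85,-82,82,0,8)  # mm
    def dot(p,col): u,v=proj(C,np.array(p));cv2.circle(big,(int(u*4+2-off[0]),int(v*4+2-off[1])),2,col,-1)
    off=((340*4,185*4),(310*4,250*4))[i]
    big=cv2.resize(img[i][off[1]//4:off[1]//4+110,off[0]//4:off[0]//4+(100,150)[i]],None,fx=4,fy=4,interpolation=cv2.INTER_CUBIC)
    for X in(-.085,.009):
        for Y in(-.082,-.074,-.02,-.012,.012,.02,.074,.082): dot(tr(X,Y,.024),(255,0,0))
    for Y in(-.082,.082,-.02,.02): dot(tr(.085,Y,.042),(0,255,255)); 
    for X,Y,r,z in((-.021,-.047,.024,.03),(.032,-.047,.0125,.008),(.032,.047,.0125,.008)):
        for a in np.arange(0,6.28,.4): dot(tr(X+r*np.cos(a),Y+r*np.sin(a),z),(0,255,0))
    for X in(-.049,.017):
        for Y in(.0285,.0655):
            for z in (.008,.071): dot(tr(X,Y,z),(255,255,0))
    cv2.imwrite('pics/ov%d.png'%i,big)
a,b=[cv2.imread('pics/ov%d.png'%i) for i in(0,1)]
o=np.zeros((440,800,3),np.uint8);o[:,:400]=a[:440];o[:,400:]=b[:440,:400];cv2.imwrite('pics/ov.png',o)
go(.521,-.229,.15,88.9)
E
```

```text
373 229 17 30 ((381.17901611328125, 243.6361846923828), (16.031219482421875, 28.569255828857422), 3.5763344764709473)
tape top corners [ 0.5566 -0.1164  0.065 ] [ 0.4927 -0.1532  0.065 ] right edge z71 [ 0.5333 -0.1517  0.06  ]
mat [array([0.6856, 0.107 , 0.003 ]), array([ 0.6889, -0.0187,  0.003 ]), array([ 0.4989, -0.0232,  0.003 ]), array([0.4957, 0.1059, 0.003 ])] [0.5923 0.0427 0.003 ]
side yellow (341, 270, 40, 42)
shift mm [-568.2 -633.    85.6] turn -19.3 rows>= 21
```

View pics/ov.png

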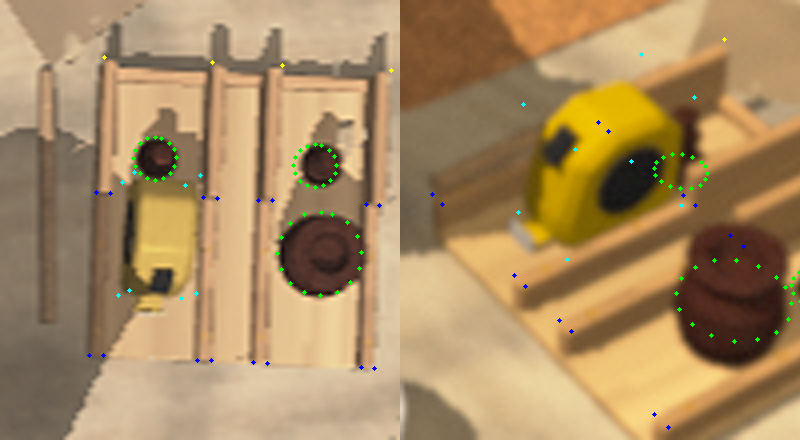

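Overlay dots fall on the tray walls, pot, feet and tape in both views, so the poses hold. I start moving.

Request:
servo_tool(plan="-0.568 -0.633 0.03 -19.3;-0.568 -0.633 0.03 -19.3;-0.568 -0.633 0.03 -19.3;-0.568 -0.633 0.03 -19.3;-0.568 -0.633 0.03 -19.3;-0.568 -0.633 0.03 -19.3;-0.568 -0.633 0.03 -19.3;-0.568 -0.633 0.03 -19.3;-0.568 -0.633 0.03 -19.3;-0.568 -0.633 0.03 -19.3;-0.568 -0.633 0.03 -19.3;-0.568 -0.633 0.03 -19.3")

```text
t: 1.3
tool_pos: [0.3925, 0.0958, 0.2183]
orientation: [0.029, 3.14, 0.0]
force: [0.8, 0.0, 0.4]
opening: 0.0928
gripper_force: 0.0
```

```bash
python3 -c "
from h import *
print(np.round(status.read_state()['tool_pos'],4),np.round(status.read_state()['q'],2));go(.519,-.228,.15,88.9)"
```

```text
[0.3925 0.0958 0.2183] [ 0.11 -0.42  2.02  0.    1.54 -1.44]
shift mm [-132.5 -321.4   68.4] turn 0.0 rows>= 9
```

Request:
servo_tool(plan="-0.1325 -0.3214 0.03 0;-0.1325 -0.3214 0.03 0;-0.1325 -0.3214 0.03 0;-0.1325 -0.3214 0.03 0;-0.1325 -0.3214 0.03 0;-0.1325 -0.3214 0.03 0;-0.1325 -0.3214 0.04 0;-0.1325 -0.3214 0.05 0;-0.1325 -0.3214 0.06 0;-0.1325 -0.3214 0.068 0;-0.1325 -0.3214 0.068 0;-0.1325 -0.3214 0.068 0", grip=-0.5)

```text
t: 2.3
tool_pos: [0.5179, -0.2254, 0.1494]
orientation: [-0.03, -3.14, -0.002]
force: [0.6, 0.7, 0.1]
opening: 0.0696
gripper_force: 0.0
```

```bash
python3 -c "
from h import *
s=status.read_state();print(np.round(s['tool_pos'],4),s['opening']);go(.519,-.228,.046,88.9)
c=cam('side','s2.png');t=cam('top');cv2.imwrite('pics/c2.png',cv2.resize(np.hstack([c['image'][190:390,280:480],t['image'][150:350,300:500]]),None,fx=2,fy=2))"
```

```text
[ 0.5179 -0.2254  0.1494] 0.06964230967219263
shift mm [ -1.3  -2.8 103.4] turn 0.0 rows>= 3
```

View pics/c2.png

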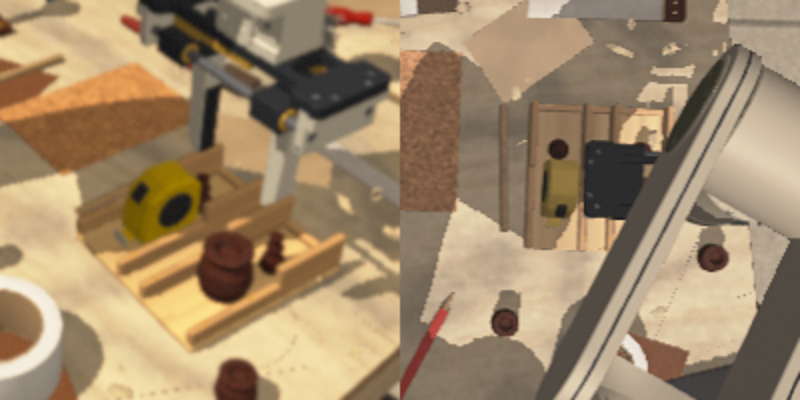

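Gripper is above the tray with no contact; pot in side crop about (225,265), undisturbed. Descending.

Request:
servo_tool(plan="-0.001 -0.0028 0.025 0;-0.001 -0.0028 0.05 0;-0.001 -0.0028 0.07 0;-0.001 -0.0028 0.085 0;-0.001 -0.0028 0.095 0;-0.001 -0.0028 0.1 0;-0.001 -0.0028 0.103 0;-0.001 -0.0028 0.103 0;-0.001 -0.0028 0.103 0")

```text
t: 3.15
tool_pos: [0.5203, -0.2292, 0.0483]
orientation: [0.029, 3.14, -0.001]
force: [0.3, -0.9, 0.2]
opening: 0.0697
gripper_force: 0.0
```

```bash
python3 -c "
from h import *
s=status.read_state();print(np.round(s['tool_pos'],4),s['force']);go(.519,-.228,.046,88.9)
c=cam('side');cv2.imwrite('pics/c3.png',cv2.resize(c['image'][230:350,320:470],None,fx=4,fy=4))"
```

```text
[ 0.5203 -0.2292  0.0483] [ 0.25656999 -0.88363194  0.19740778]
shift mm [1.4 1.2 2.3] turn 0.0 rows>= 1
```

View pics/c3.png

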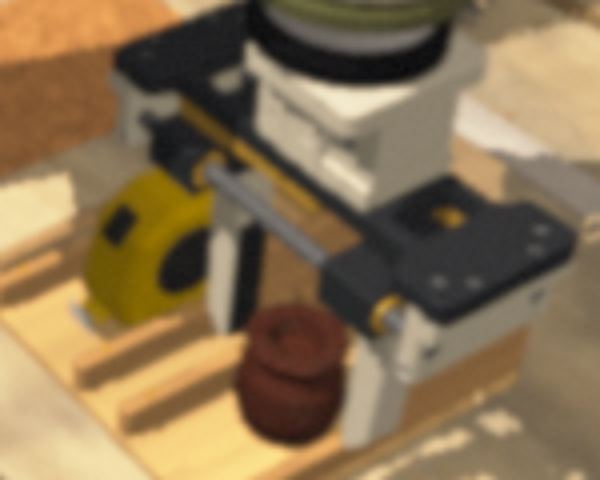

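Fingers straddle the pot, clear of walls and tape. Adjust, close, lift.

Request:
servo_tool(plan="0.0014 0.001 0.002 0;0.0014 0.001 0.004 0;0.0014 0.001 0.004 0")

```text
t: 3.45
tool_pos: [0.518, -0.2279, 0.0429]
orientation: [-0.03, -3.141, -0.0]
force: [0.2, 0.4, -0.1]
opening: 0.0694
gripper_force: 0.0
```

Request:
servo_tool(plan="0 0 0 0;0 0 0 0;0 0 0 0;0 0 0 0;0 0 0 0;0 0 0 0", grip=1, grip_force=15)

```text
t: 3.95
tool_pos: [0.5182, -0.228, 0.0431]
orientation: [0.03, 3.141, -0.0]
force: [0.1, -0.1, 0.2]
opening: 0.0456
gripper_force: 14.9
```

Request:
servo_tool(plan="0 0 -0.01 0;0 0 -0.03 0;0 0 -0.06 0;0 0 -0.09 0;0 0 -0.11 0;0 0 -0.11 0;0 0 -0.11 0")

```text
t: 4.53
tool_pos: [0.5192, -0.2285, 0.1552]
orientation: [0.03, 3.138, -0.003]
force: [-0.5, -0.6, -0.9]
opening: 0.0454
gripper_force: 14.9
```

```bash
python3 -c "
from h import *
go(.637,.043,.15,88.9)"
```

```text
shift mm [-112.6  273.7    5.1] turn 0.0 rows>= 8
```

Request:
servo_tool(plan="-0.0141 0.0342 0 0;-0.0282 0.0684 0 0;-0.0423 0.1026 0 0;-0.0563 0.137 0 0;-0.0704 0.171 0 0;-0.0845 0.205 0 0;-0.0985 0.239 0 0;-0.109 0.264 0 0;-0.1126 0.2737 0 0;-0.1126 0.2737 0 0;-0.1126 0.2737 0 0")

```text
t: 5.45
tool_pos: [0.6349, 0.0433, 0.1514]
orientation: [-0.028, -3.139, 0.001]
force: [-0.9, -0.6, -0.0]
opening: 0.0456
gripper_force: 14.9
```

Request:
servo_tool(plan="0 0 0.03 0;0 0 0.06 0;0 0 0.085 0;0 0 0.1 0;0 0 0.106 0;0 0 0.108 0;0 0 0.11 0;0 0 0.11 0;0 0 0.11 0")

```text
t: 6.2
tool_pos: [0.637, 0.0432, 0.0447]
orientation: [0.03, 3.139, -0.0]
force: [0.3, 0.1, -0.3]
opening: 0.0459
gripper_force: 14.9
```

```bash
python3 -c "
from h import *
print(status.read_state()['force']);go(.637,.043,.038,88.9)"
```

```text
[ 0.29311874  0.05059026 -0.3138678 ]
shift mm [ 0.1 -0.2  6.7] turn -0.0 rows>= 1
```

Request:
servo_tool(plan="0 0 0.002 0;0 0 0.004 0;0 0 0.005 0;0 0 0.0055 0;0 0 0.0055 0;0 0 0.0055 0")

```text
t: 6.7
tool_pos: [0.6361, 0.0437, 0.038]
orientation: [0.03, 3.141, -0.0]
force: [-2.6, -0.8, 4.0]
opening: 0.0453
gripper_force: 15.0
```

```bash
python3 -c "
from h import *
print(status.read_state()['force']);go(.637,.043,.038,88.9)"
```

```text
[-2.59197924 -0.84481575  4.02276407]
shift mm [-0.9 -0.6 -0. ] turn 0.0 rows>= 1
```

Contact (4 N). Release and retreat, then go over to the tape.

Request:
servo_tool(plan="0 0 0 0;0 0 0 0;0 0 0 0;0 0 0 0", grip=-0.5)

```text
t: 7.03
tool_pos: [0.6358, 0.0436, 0.0372]
orientation: [-0.03, -3.141, 0.0]
force: [1.0, -0.2, 0.1]
opening: 0.0669
gripper_force: 0.0
```

Request:
servo_tool(plan="0 0 -0.02 0;0 0 -0.05 0;0 0 -0.08 0;0 0 -0.11 0;0 0 -0.11 0")

```text
t: 7.45
tool_pos: [0.6399, 0.0436, 0.1555]
orientation: [0.03, 3.131, 0.0]
force: [1.2, -0.0, 1.4]
opening: 0.0697
gripper_force: 0.0
```

```bash
python3 -c "
from h import *
go(.525,-.1335,.15,88.9)"
```

```text
shift mm [ 111.5 -179.2    4.3] turn 0.0 rows>= 6
```

Request:
servo_tool(plan="0.018 -0.03 0 0;0.036 -0.06 0 0;0.054 -0.09 0 0;0.072 -0.12 0 0;0.09 -0.15 0 0;0.104 -0.17 0 0;0.1115 -0.1792 0 0;0.1115 -0.1792 0 0;0.1115 -0.1792 0 0")

```text
t: 8.2
tool_pos: [0.5213, -0.1334, 0.1476]
orientation: [0.032, 3.141, 0.001]
force: [-0.4, 0.4, 0.6]
opening: 0.0701
gripper_force: 0.0
```

Request:
servo_tool(plan="0 0 0.02 0;0 0 0.04 0;0 0 0.06 0;0 0 0.075 0;0 0 0.085 0;0 0 0.092 0;0 0 0.095 0;0 0 0.095 0;0 0 0.095 0")

```text
t: 8.95
tool_pos: [0.5218, -0.1334, 0.0533]
orientation: [0.029, 3.14, -0.0]
force: [-0.1, -0.4, 0.5]
opening: 0.0695
gripper_force: 0.0
```

```bash
python3 -c "
from h import *
print(status.read_state()['force']);go(.525,-.1335,.048,88.9)
c=cam('side');t=cam('top');cv2.imwrite('pics/c4.png',cv2.resize(np.hstack([c['image'][200:350,290:490],t['image'][150:300,260:460]]),None,fx=2,fy=2))"
```

```text
[-0.06925981 -0.40922387  0.45490435]
shift mm [-3.2 -0.   5.3] turn 0.0 rows>= 1
```

View pics/c4.png

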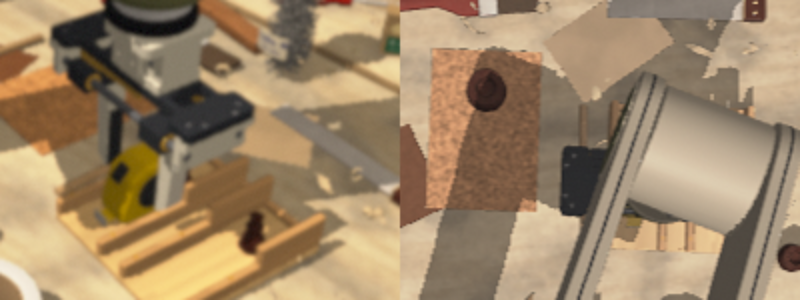

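Pot stands on the mat (right crop (485,90)); fingers straddle the tape. Grip and lift.

Request:
servo_tool(plan="-0.003 0 0.003 0;-0.003 0 0.004 0;-0.003 0 0.004 0")

```text
t: 9.3
tool_pos: [0.5242, -0.1336, 0.0485]
orientation: [0.03, 3.141, -0.0]
force: [-0.8, -0.3, -0.3]
opening: 0.0696
gripper_force: 0.0
```

Request:
servo_tool(plan="0 0 0 0;0 0 0 0;0 0 0 0;0 0 0 0;0 0 0 0;0 0 0 0;0 0 0 0", grip=1, grip_force=30)

```text
t: 9.88
tool_pos: [0.524, -0.1335, 0.0485]
orientation: [0.03, 3.141, -0.0]
force: [-0.1, 0.1, -0.3]
opening: 0.0335
gripper_force: 29.8
```

Request:
servo_tool(plan="0 0 -0.01 0;0 0 -0.03 0;0 0 -0.06 0;0 0 -0.09 0;0 0 -0.11 0;0 0 -0.11 0;0 0 -0.11 0")

```text
t: 10.47
tool_pos: [0.5249, -0.1338, 0.1601]
orientation: [0.03, 3.138, -0.002]
force: [1.3, 0.0, -2.6]
opening: 0.0339
gripper_force: 29.8
```

```bash
python3 -c "
from h import *
go(.545,.043,.15,88.9)"
```

```text
shift mm [-16.7 177.2  10. ] turn 0.0 rows>= 5
```

Request:
servo_tool(plan="-0.003 0.03 0 0;-0.006 0.06 0 0;-0.009 0.09 0 0;-0.012 0.12 0 0;-0.0145 0.15 0 0;-0.016 0.17 0 0;-0.0167 0.1772 0 0;-0.0167 0.1772 0 0;-0.0167 0.1772 0 0")

```text
t: 11.22
tool_pos: [0.5432, 0.043, 0.1571]
orientation: [-0.028, -3.139, 0.001]
force: [0.1, -0.8, -1.8]
opening: 0.0338
gripper_force: 29.8
```

Request:
servo_tool(plan="0 0 0.03 0;0 0 0.06 0;0 0 0.085 0;0 0 0.1 0;0 0 0.106 0;0 0 0.109 0;0 0 0.109 0;0 0 0.109 0")

```text
t: 11.88
tool_pos: [0.545, 0.0427, 0.0507]
orientation: [0.031, 3.14, -0.0]
force: [0.5, 0.6, -1.2]
opening: 0.0338
gripper_force: 29.8
```

```bash
python3 -c "
from h import *
print(status.read_state()['force']);go(.545,.043,.0435,88.9)"
```

```text
[ 0.4844142   0.63719667 -1.19082968]
shift mm [0.1 0.3 7.2] turn -0.0 rows>= 1
```

Request:
servo_tool(plan="0 0 0.002 0;0 0 0.004 0;0 0 0.005 0;0 0 0.006 0;0 0 0.006 0;0 0 0.006 0")

```text
t: 12.38
tool_pos: [0.5441, 0.0434, 0.0436]
orientation: [0.03, 3.141, 0.0]
force: [-0.6, 0.3, -2.2]
opening: 0.034
gripper_force: 29.8
```

```bash
python3 -c "
from h import *
print(status.read_state()['force']);go(.545,.043,.0435,88.9)"
```

```text
[-0.61049698  0.28469613 -2.15678186]
shift mm [-0.9 -0.4  0.1] turn 0.0 rows>= 1
```

Request:
servo_tool(plan="0 0 0.001 0;0 0 0.001 0;0 0 0.001 0")

```text
t: 12.63
tool_pos: [0.5443, 0.0434, 0.0435]
orientation: [0.03, 3.141, -0.0]
force: [-4.3, 0.7, 6.6]
opening: 0.0339
gripper_force: 29.8
```

Request:
servo_tool(plan="0 0 0.0005 0;0 0 0.0005 0;0 0 0.0005 0")

```text
t: 12.88
tool_pos: [0.5443, 0.0434, 0.0435]
orientation: [0.029, 3.141, -0.0]
force: [-6.5, -0.6, 11.5]
opening: 0.0338
gripper_force: 29.8
```

Seated. Back up the press 1 mm, release, retreat, turn 90° toward the left foot.

Request:
servo_tool(plan="0 0 -0.001 0;0 0 -0.001 0;0 0 -0.001 0;0 0 -0.001 0;0 0 -0.001 0", grip=-0.4)

```text
t: 13.3
tool_pos: [0.5441, 0.0433, 0.0429]
orientation: [-0.03, -3.141, 0.0]
force: [-0.5, 0.6, 0.2]
opening: 0.0622
gripper_force: 0.0
```

Request:
servo_tool(plan="0 0 -0.02 0;0 0 -0.05 0;0 0 -0.08 0;0 0 -0.11 0;0 0 -0.13 0;0 0 -0.13 0")

```text
t: 13.8
tool_pos: [0.5472, 0.0433, 0.1789]
orientation: [0.03, 3.133, -0.0]
force: [1.0, 0.1, 0.2]
opening: 0.0649
gripper_force: 0.0
```

```bash
python3 -c "
from h import *
t=cam('top');s=cam('side');np.set_printoptions(precision=4,suppress=True)
for C,bx in((t,(365,200,75,40)),(s,(370,265,70,70))):
  for b in blobs(C['image'],(0,50,0),(14,255,110),bx)[:5]: print(cv2.contourArea(b),cv2.boundingRect(b),cv2.minEnclosingCircle(b))
cv2.imwrite('pics/c5.png',np.hstack([cv2.resize(t['image'][185:285,340:440],None,fx=4,fy=4,interpolation=2),cv2.resize(s['image'][250:350,350:450],None,fx=4,fy=4,interpolation=2)]))
print(proj(s,(.5733,-.1334,.008)),proj(s,(.5733,-.1334,.046)),proj(s,(.572,-.229,.008)),proj(s,(.572,-.229,.046)))
go(.574,-.134,.15,-1.1)"
```

```text
69.0 (374, 219, 10, 11) ((378.6851806640625, 224.05555725097656), 5.223835468292236)
67.5 (415, 221, 10, 10) ((419.6666564941406, 225.5), 5.069073677062988)
126.0 (410, 305, 12, 22) ((416.0, 315.5), 10.688879013061523)
117.0 (374, 276, 11, 21) ((380.5, 286.0), 10.111974716186523)
(np.float64(379.04979145803577), np.float64(292.14032200150757)) (np.float64(380.83498974979034), np.float64(276.26058902208484)) (np.float64(414.69476167599225), np.float64(321.89330440742197)) (np.float64(417.5876396906191), np.float64(305.5639266841011))
shift mm [ -32.5 -176.7   23.9] turn -90.0 rows>= 13
```

View pics/c5.png

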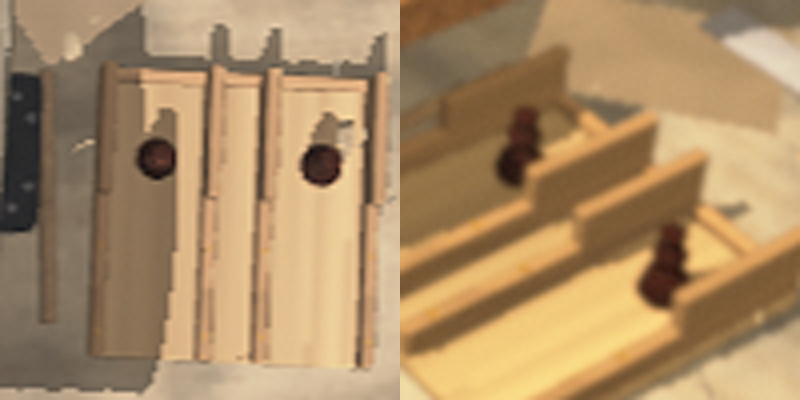

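Both feet are upright and exposed: left at top (379,224), right (420,225.5), matching expected positions within 1–2 mm. The feet are widest low down, with a mid lobe at about 22 mm.

Request:
servo_tool(plan="-0.003 -0.015 0 7;-0.006 -0.03 0 14;-0.009 -0.045 0 21;-0.012 -0.06 0 28;-0.015 -0.08 0 35;-0.018 -0.1 0 42;-0.021 -0.12 0 49;-0.024 -0.135 0 56;-0.027 -0.15 0 63;-0.03 -0.165 0 70;-0.0325 -0.1767 0 77;-0.0325 -0.1767 0 84", grip=0.03)

```text
t: 14.9
tool_pos: [0.5722, -0.1358, 0.1704]
orientation: [-2.131, -2.304, 0.003]
force: [0.1, 0.3, 0.4]
opening: 0.0452
gripper_force: 0.0
```

Request:
servo_tool(plan="0 0 0.01 6;0 0 0.02 6;0 0 0.025 6;0 0 0.025 6;0 0 0.025 6")

```text
t: 15.32
tool_pos: [0.5724, -0.1335, 0.1466]
orientation: [-2.238, -2.202, 0.002]
force: [-0.3, 0.9, 0.3]
opening: 0.0452
gripper_force: 0.0
```

```bash
python3 -c "
from h import *
print(status.read_state()['q']);go(.5735,-.1345,.039,-1.1)"
```

```text
[-3.16329538e-01  1.57810628e-01  1.62286306e+00 -8.12078101e-06
  1.36343834e+00 -3.00245737e-01]
shift mm [ -1.1   1.4 107.6] turn 0.2 rows>= 3
```

Request:
servo_tool(plan="-0.0003 0.001 0.03 0;-0.0003 0.001 0.055 0;-0.0003 0.001 0.075 0;-0.0003 0.001 0.09 0;-0.0003 0.001 0.098 0;-0.0003 0.001 0.102 0;-0.0003 0.001 0.102 0;-0.0003 0.001 0.102 0")

```text
t: 15.98
tool_pos: [0.575, -0.1344, 0.0471]
orientation: [2.241, 2.2, 0.001]
force: [-0.3, -0.1, -0.3]
opening: 0.0453
gripper_force: 0.0
```

```bash
python3 -c "
from h import *
print(status.read_state()['force']);go(.5735,-.1345,.039,-1.1)
c=cam('side');cv2.imwrite('pics/c6.png',cv2.resize(c['image'][240:320,330:430],None,fx=6,fy=6,interpolation=2))"
```

```text
[-0.33447465 -0.08200616 -0.27592712]
shift mm [-0.1 -1.5  8.1] turn 0.0 rows>= 1
```

View pics/c6.png

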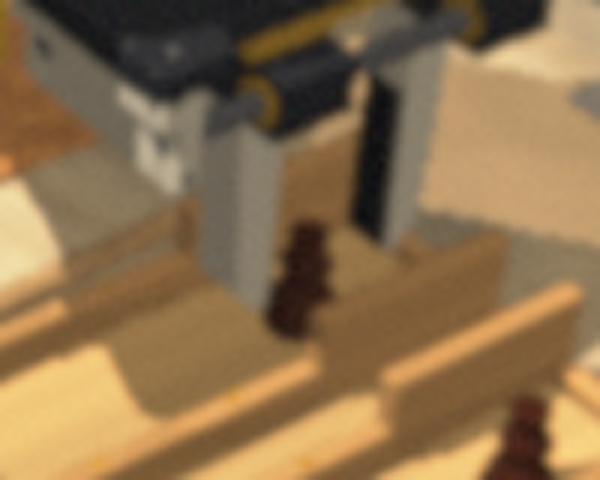

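Fingers straddle the left foot, clear of walls and lip. Lower, close, check, lift.

Request:
servo_tool(plan="0 -0.001 0.003 0;0 -0.001 0.006 0;0 -0.001 0.007 0;0 -0.001 0.007 0")

```text
t: 16.37
tool_pos: [0.573, -0.1342, 0.0388]
orientation: [-2.242, -2.2, 0.0]
force: [0.2, -0.8, -0.5]
opening: 0.0452
gripper_force: 0.0
```

Request:
servo_tool(plan="0 0 0 0;0 0 0 0;0 0 0 0;0 0 0 0;0 0 0 0;0 0 0 0", grip=1, grip_force=8)

```text
t: 16.87
tool_pos: [0.5733, -0.1343, 0.039]
orientation: [2.242, 2.2, 0.0]
force: [1.0, -0.6, 0.2]
opening: 0.0192
gripper_force: 7.9
```

Request:
servo_tool(plan="0 0 -0.005 0;0 0 -0.02 0;0 0 -0.04 0;0 0 -0.07 0;0 0 -0.1 0;0 0 -0.12 0;0 0 -0.12 0;0 0 -0.12 0")

```text
t: 17.53
tool_pos: [0.5744, -0.1346, 0.1612]
orientation: [2.24, 2.198, 0.003]
force: [0.0, -0.4, -1.5]
opening: 0.0199
gripper_force: 7.8
```

```bash
python3 -c "
from h import *
t=cam('top');S=cam('side')
np.set_printoptions(precision=4,suppress=True)
g=cv2.cvtColor(t['image'],cv2.COLOR_BGR2HSV)
# cups: low-saturation blobs
for bx in((183,170,28,30),(172,252,30,28)):
  for b in blobs(t['image'],(0,0,90),(179,45,255),bx)[:2]:
    (u,v),r=cv2.minEnclosingCircle(b);print(u,v,r,cv2.contourArea(b),onz(t,u,v,.07),cv2.boundingRect(b))
p=status.read_state()['tool_pos'];print(p,proj(S,p))
u,v=map(int,proj(S,p));v0=max(v-60,0);u0=max(u-75,0)
a=cv2.resize(S['image'][v0:v0+100,u0:u0+100],(400,400),interpolation=2);b=cv2.resize(S['image'][150:250,205:305],(400,400),interpolation=2)
d=cv2.resize(t['image'][165:285,150:240],(400,533),interpolation=2)[:400]
cv2.imwrite('pics/c7.png',np.hstack([a,b]))
go(.644,.2795,.15,88)"
```

```text
196.72222900390625 185.61111450195312 10.37129020690918 301.5 [0.6434 0.2796 0.07  ] (187, 176, 21, 20)
186.25 265.5 10.359274864196777 303.0 [0.4646 0.2956 0.07  ] (176, 256, 21, 20)
[ 0.5726 -0.1341  0.158 ] (np.float64(386.54419547059604), np.float64(224.8478678029382))
shift mm [414.8  63.6   8.1] turn -89.1 rows>= 13
```

View pics/c7.png

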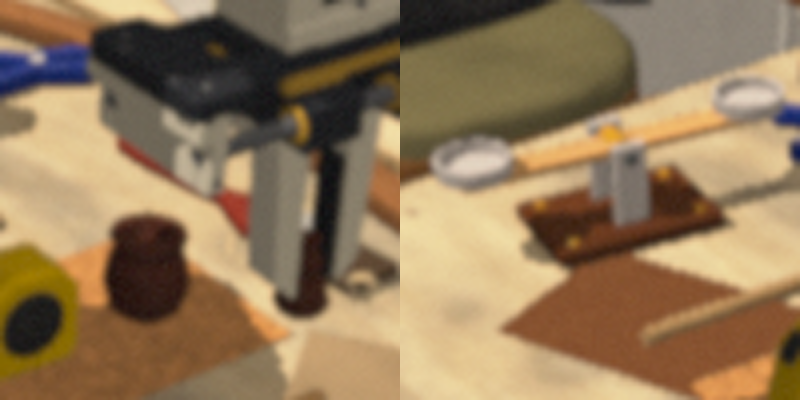

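Foot held upright; pot and tape stand on the mat; cups measure 179.5 mm apart (180 expected). Triangulate the cups while transiting.

Request:
servo_tool(plan="0.035 0.005 0 -7;0.07 0.01 0 -14;0.105 0.016 0 -21;0.14 0.021 0 -28;0.175 0.026 0 -35;0.21 0.032 0 -42;0.245 0.037 0 -49;0.28 0.043 0 -56;0.315 0.048 0 -63;0.35 0.053 0 -70;0.38 0.058 0 -77;0.4 0.061 0 -83")

```text
t: 18.63
tool_pos: [0.6404, 0.2674, 0.1563]
orientation: [-0.208, -3.131, 0.001]
force: [0.9, -0.0, 1.0]
opening: 0.019
gripper_force: 7.8
```

Request:
servo_tool(plan="0 0.006 0 -3;0 0.012 0 -3;0 0.014 0 -3;0 0.014 0 -3")

```text
t: 18.97
tool_pos: [0.6432, 0.2782, 0.1576]
orientation: [-0.142, -3.136, 0.001]
force: [-0.3, -0.3, -0.3]
opening: 0.0191
gripper_force: 7.8
```

```bash
python3 -c "
from h import *
T=cam('top');S=cam('side');np.set_printoptions(precision=4,suppress=True)
print(two(T,(186.25,265.5),S,(222.9,189.6)),two(T,(196.72,185.6),S,(291.9,174.4)))
s=status.read_state();print(s['tool_pos'],s['q']);go(.6434,.2796,.15,85)"
```

```text
(array([0.465 , 0.2963, 0.0667]), np.float64(0.0006180677524480256)) (array([0.6449, 0.2814, 0.0623]), np.float64(0.00031007073761083473))
[0.6436 0.2774 0.1584] [ 0.334   0.444   1.2563 -0.0002  1.4423 -1.1458]
shift mm [0.4 2.1 8.4] turn -0.2 rows>= 1
```

Request:
servo_tool(plan="0 0.002 0.02 0;0 0.002 0.035 0;0 0.002 0.047 0;0 0.002 0.054 0;0 0.002 0.057 0;0 0.002 0.057 0;0 0.002 0.057 0;0 0.002 0.057 0")

```text
t: 19.73
tool_pos: [0.6446, 0.2806, 0.1032]
orientation: [0.139, 3.137, 0.001]
force: [0.5, 0.8, 0.3]
opening: 0.0195
gripper_force: 7.8
```

```bash
python3 -c "
from h import *
S=cam('side');t=cam('top')
print(status.read_state()['force']);go(.644,.280,.093,85)
cv2.imwrite('pics/c8.png',cv2.resize(S['image'][130:210,220:330],None,fx=6,fy=6,interpolation=2))"
```

```text
[0.92131055 0.38807139 0.13319051]
shift mm [ 0.5 -0.7 10.2] turn -0.1 rows>= 1
```

View pics/c8.png

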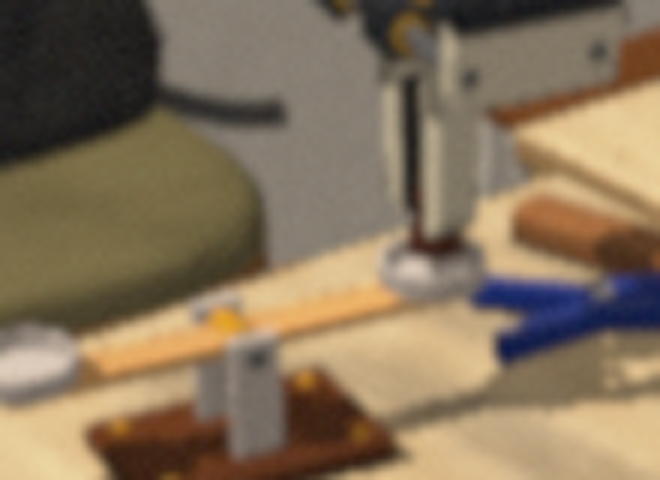

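The foot hangs centred over the far cup (crop (437,255)). Lower into it, pressing the cup down a few mm.

Request:
servo_tool(plan="0.0005 -0.0005 0.003 0;0.0005 -0.0005 0.006 0;0.0005 -0.0005 0.008 0;0.0005 -0.0005 0.01 0;0.0005 -0.0005 0.012 0;0.0005 -0.0005 0.013 0;0.0005 -0.0005 0.014 0;0.0005 -0.0005 0.014 0;0.0005 -0.0005 0.014 0")

```text
t: 20.58
tool_pos: [0.6434, 0.2799, 0.088]
orientation: [-0.139, -3.138, 0.0]
force: [0.2, 0.6, -0.5]
opening: 0.0192
gripper_force: 7.8
```

```bash
python3 -c "
from h import *
S=cam('side')
print(status.read_state()['force']);go(.644,.280,.088,85)
cv2.imwrite('pics/c9.png',cv2.resize(S['image'][130:210,220:330],None,fx=6,fy=6,interpolation=2))"
```

```text
[0.26551868 0.10798164 0.18138615]
shift mm [-0.5  0.1  0.1] turn -0.1 rows>= 1
```

View pics/c9.png

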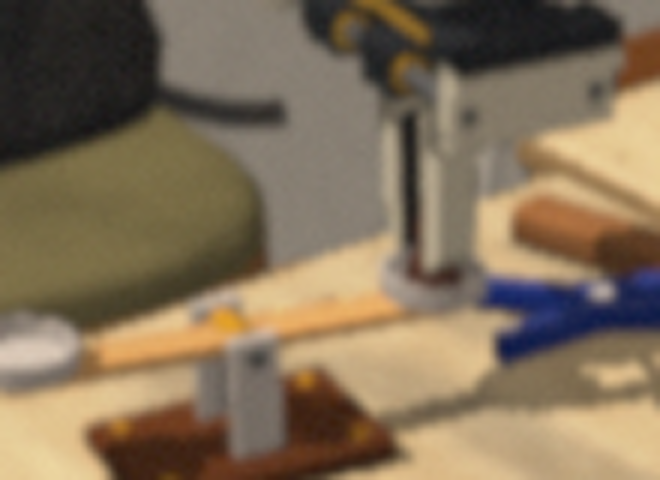

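Request:
servo_tool(plan="0 0 0.001 0;0 0 0.002 0;0 0 0.003 0;0 0 0.003 0")

```text
t: 20.97
tool_pos: [0.6433, 0.2799, 0.0847]
orientation: [-0.139, -3.138, 0.0]
force: [0.5, -1.0, -0.0]
opening: 0.0192
gripper_force: 7.8
```

Request:
servo_tool(plan="0 0 0 0;0 0 0 0;0 0 0 0;0 0 0 0", grip=0.2)

```text
t: 21.3
tool_pos: [0.6435, 0.28, 0.0851]
orientation: [0.139, 3.138, 0.0]
force: [0.1, 0.4, 0.9]
opening: 0.0366
gripper_force: 0.0
```

Request:
servo_tool(plan="0 0 -0.01 0;0 0 -0.03 0;0 0 -0.05 0;0 0 -0.07 0;0 0 -0.09 0;0 0 -0.09 0")

```text
t: 21.8
tool_pos: [0.646, 0.2808, 0.182]
orientation: [0.139, 3.13, 0.005]
force: [0.1, 0.7, 1.9]
opening: 0.037
gripper_force: 0.0
```

```bash
python3 -c "
from h import *
S=cam('side')
go(.572,-.2295,.16,-1.1)
cv2.imwrite('pics/c10.png',cv2.resize(S['image'][130:230,205:315],None,fx=5,fy=5,interpolation=2))"
```

```text
shift mm [  28.  -514.7   17.9] turn 86.0 rows>= 13
```

View pics/c10.png

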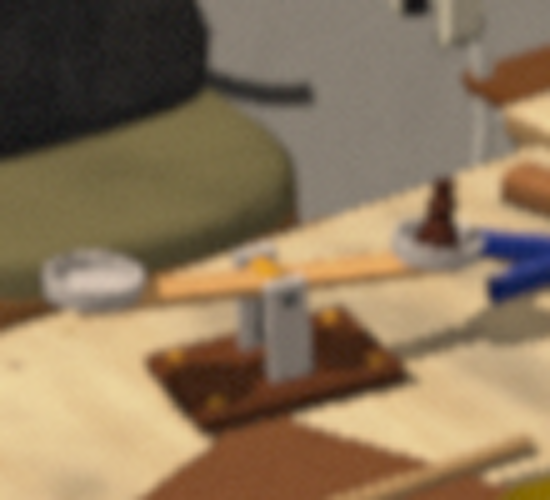

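The foot stands in the far cup and the beam is down on that side. On to the right foot.

Request:
servo_tool(plan="0.002 -0.035 0 7;0.004 -0.07 0 14;0.006 -0.11 0 21;0.008 -0.15 0 28;0.01 -0.19 0 35;0.012 -0.23 0 42;0.015 -0.27 0 49;0.017 -0.31 0 56;0.02 -0.35 0 63;0.022 -0.39 0 70;0.024 -0.43 0 77;0.026 -0.465 0 84", grip=0.03)

```text
t: 22.85
tool_pos: [0.5749, -0.1832, 0.174]
orientation: [-2.21, -2.231, 0.001]
force: [0.3, 0.8, -0.4]
opening: 0.0451
gripper_force: 0.0
```

```bash
python3 -c "
from h import *
go(.572,-.2295,.15,-1.1)"
```

```text
shift mm [-46.3  -3.3  24. ] turn 1.6 rows>= 2
```

Request:
servo_tool(plan="-0.02 -0.002 0 1.6;-0.038 -0.003 0 1.6;-0.044 -0.003 0.01 1.6;-0.044 -0.003 0.02 1.6;-0.044 -0.003 0.024 1.6;-0.044 -0.003 0.024 1.6;-0.044 -0.003 0.024 1.6")

```text
t: 23.43
tool_pos: [0.5736, -0.2233, 0.1498]
orientation: [-2.231, -2.208, 0.001]
force: [0.5, -0.2, 1.2]
opening: 0.0454
gripper_force: 0.0
```

```bash
python3 -c "
from h import *
t=cam('top');print(status.read_state()['tool_pos']);go(.572,-.2295,.039,-1.1)"
```

```text
[ 0.57406781 -0.22359453  0.15061569]
shift mm [ -6.   -1.9 111.6] turn 0.5 rows>= 3
```

Request:
servo_tool(plan="-0.006 -0.002 0.02 0.5;-0.006 -0.002 0.045 0.5;-0.006 -0.002 0.065 0.5;-0.006 -0.002 0.08 0.5;-0.006 -0.002 0.086 0.5;-0.006 -0.002 0.086 0.5;-0.006 -0.002 0.086 0.5")

```text
t: 24.07
tool_pos: [0.5725, -0.2307, 0.0658]
orientation: [2.243, 2.199, 0.0]
force: [0.3, -1.2, 0.5]
opening: 0.0453
gripper_force: 0.0
```

```bash
python3 -c "
from h import *
t=cam('top');print(status.read_state()['force']);go(.572,-.2295,.039,-1.1)"
```

```text
[-0.17520566  0.00214724 -0.10936321]
shift mm [ 1.6 -1.1 27.6] turn -0.1 rows>= 1
```

Request:
servo_tool(plan="0.001 0 0.008 0;0.001 0 0.016 0;0.001 0 0.022 0;0.001 0 0.025 0;0.001 0 0.026 0;0.001 0 0.026 0;0.001 0 0.026 0")

```text
t: 24.7
tool_pos: [0.572, -0.23, 0.0391]
orientation: [2.244, 2.198, 0.0]
force: [-0.1, -0.7, -0.3]
opening: 0.0448
gripper_force: 0.0
```

```bash
python3 -c "
from h import *
print(status.read_state()['force']);go(.572,-.2295,.039,-1.1)"
```

```text
[-0.05947059 -0.65384769 -0.28247568]
shift mm [ 0.5 -0.   0.1] turn -0.1 rows>= 1
```

Request:
servo_tool(plan="0 0 0 0;0 0 0 0;0 0 0 0;0 0 0 0;0 0 0 0;0 0 0 0", grip=1, grip_force=8)

```text
t: 25.2
tool_pos: [0.572, -0.23, 0.0392]
orientation: [2.244, 2.198, 0.0]
force: [-0.0, -0.7, 0.9]
opening: 0.0193
gripper_force: 7.9
```

Request:
servo_tool(plan="0 0 -0.005 0;0 0 -0.02 0;0 0 -0.04 0;0 0 -0.07 0;0 0 -0.1 0;0 0 -0.13 0;0 0 -0.14 0;0 0 -0.14 0;0 0 -0.14 0")

```text
t: 25.95
tool_pos: [0.5721, -0.23, 0.179]
orientation: [2.244, 2.198, 0.0]
force: [-0.3, 0.4, -1.2]
opening: 0.0192
gripper_force: 7.8
```

```bash
python3 -c "
from h import *
S=cam('side');s=status.read_state();p=s['tool_pos'];print(p,s['opening'],s['force'])
top,bot=proj(S,p+[0,0,.007]),proj(S,p-[0,0,.031]);print(top,bot)
u,v=map(int,bot)
for b in blobs(S['image'],(0,50,0),(14,255,110),(u-20,v-30,40,40))[:3]: print(cv2.contourArea(b),cv2.boundingRect(b),cv2.minAreaRect(b))
go(.4648,.2958,.18,85)"
```

```text
[ 0.5712203  -0.22963121  0.17734783] 0.018880873111666235 [ 0.12233537 -0.28750431 -1.02694701]
(np.float64(429.3599672964226), np.float64(238.27757305668837)) (np.float64(425.8900440541794), np.float64(258.2653131837022))
131.0 (421, 237, 15, 25) ((428.1497497558594, 248.90354919433594), (13.394445419311523, 24.295244216918945), 4.085616588592529)
shift mm [ 523.1 -117.3   -2. ] turn -86.2 rows>= 13
```

Request:
servo_tool(plan="0.038 -0.008 0 -7;0.076 -0.017 0 -14;0.114 -0.025 0 -21;0.152 -0.034 0 -28;0.19 -0.043 0 -35;0.228 -0.051 0 -42;0.266 -0.06 0 -49;0.304 -0.068 0 -56;0.342 -0.077 0 -63;0.38 -0.085 0 -70;0.418 -0.094 0 -77;0.456 -0.102 0 -83")

```text
t: 27.0
tool_pos: [0.4771, 0.2293, 0.1762]
orientation: [-0.214, -3.13, 0.003]
force: [0.7, -0.2, -0.5]
opening: 0.0191
gripper_force: 7.8
```

```bash
python3 -c "
from h import *
go(.465,.296,.15,85)"
```

```text
shift mm [21.  64.5 26.1] turn -2.8 rows>= 2
```

Request:
servo_tool(plan="0.01 0.03 0 -2.8;0.018 0.055 0 -2.8;0.021 0.0635 0 -2.8;0.021 0.0635 0 -2.8;0.021 0.0635 0.01 -2.8;0.021 0.0635 0.02 -2.8;0.021 0.0635 0.025 -2.8;0.021 0.0635 0.025 -2.8;0.021 0.0635 0.025 -2.8")

```text
t: 27.75
tool_pos: [0.4674, 0.2926, 0.153]
orientation: [-0.15, -3.136, 0.002]
force: [0.3, 0.0, 0.9]
opening: 0.0193
gripper_force: 7.8
```

```bash
python3 -c "
from h import *
T=cam('top');np.set_printoptions(precision=4,suppress=True)
for b in blobs(T['image'],(0,0,90),(179,45,255),(172,248,30,32))[:2]:
    (u,v),r=cv2.minEnclosingCircle(b);print(u,v,r,cv2.contourArea(b),onz(T,u,v,.082))
print(status.read_state()['tool_pos']);go(.4655,.296,.125,85)"
```

```text
175.0 263.3709716796875 15.66109561920166 231.5 [0.4685 0.3172 0.082 ]
190.0 265.0 9.055485725402832 104.0 [0.4657 0.2843 0.082 ]
[0.4678 0.293  0.1538]
shift mm [ 2.6  2.7 28.8] turn -0.5 rows>= 1
```

Request:
servo_tool(plan="0.002 0.0025 0.01 -0.5;0.002 0.0025 0.02 -0.5;0.002 0.0025 0.027 -0.5;0.002 0.0025 0.027 -0.5;0.002 0.0025 0.027 -0.5;0.002 0.0025 0.027 -0.5")

```text
t: 28.3
tool_pos: [0.4659, 0.2966, 0.127]
orientation: [-0.134, -3.139, 0.0]
force: [0.4, 0.4, -0.3]
opening: 0.019
gripper_force: 7.8
```

```bash
python3 -c "
from h import *
print(status.read_state()['force']);go(.4655,.296,.093,85)"
```

```text
[ 0.37698458  0.40429959 -0.27494569]
shift mm [ 0.3 -0.6 34. ] turn 0.1 rows>= 1
```

Request:
servo_tool(plan="0.0002 -0.0005 0.004 0;0.0002 -0.0005 0.008 0;0.0002 -0.0005 0.012 0;0.0002 -0.0005 0.015 0;0.0002 -0.0005 0.018 0;0.0002 -0.0005 0.02 0;0.0002 -0.0005 0.022 0;0.0002 -0.0005 0.022 0")

```text
t: 28.97
tool_pos: [0.4654, 0.296, 0.1045]
orientation: [-0.134, -3.138, 0.001]
force: [-0.2, -0.3, -0.3]
opening: 0.019
gripper_force: 7.8
```

Request:
servo_tool(plan="0.0002 0 0.002 0;0.0002 0 0.004 0;0.0002 0 0.006 0;0.0002 0 0.008 0;0.0002 0 0.01 0;0.0002 0 0.0115 0;0.0002 0 0.0115 0;0.0002 0 0.0115 0")

```text
t: 29.63
tool_pos: [0.4654, 0.296, 0.0934]
orientation: [-0.134, -3.138, 0.0]
force: [0.7, 0.0, -0.1]
opening: 0.0189
gripper_force: 7.9
```

```bash
python3 -c "
from h import *
S=cam('side');T=cam('top');np.set_printoptions(precision=4,suppress=True)
print(status.read_state()['force']);go(.4655,.296,.093,85)
cv2.imwrite('pics/c11.png',cv2.resize(S['image'][130:230,205:315],None,fx=5,fy=5,interpolation=2))
for b in blobs(S['image'],(0,50,0),(14,255,110),(270,150,45,40))[:3]: print('far foot',cv2.contourArea(b),cv2.boundingRect(b),cv2.minAreaRect(b))
print(proj(S,(.644,.28,.062)),proj(S,(.644,.28,.1)))
"
```

```text
[-0.0856 -0.73    0.2226]
shift mm [-0.  -0.1  0.6] turn 0.1 rows>= 1
far foot 69.0 (287, 162, 10, 15) ((291.5, 169.0), (14.0, 9.0), 90.0)
(np.float64(291.83154680512206), np.float64(174.83436798429327)) (np.float64(291.57545811714715), np.float64(160.74019980050832))
```

Request:
servo_tool(plan="0 0 0.0005 0;0 0 0.0005 0;0 0 0.0005 0;0 0 0.0005 0;0 0 0.0005 0", grip=0.2)

```text
t: 30.15
tool_pos: [0.4655, 0.2961, 0.0931]
orientation: [0.134, 3.139, 0.0]
force: [-0.0, -0.6, -0.4]
opening: 0.0369
gripper_force: 0.0
```

Request:
servo_tool(plan="0 0 -0.01 0;0 0 -0.03 0;0 0 -0.05 0;0 0 -0.07 0;0 0 -0.09 0;0 0 -0.09 0")

```text
t: 30.65
tool_pos: [0.4679, 0.2974, 0.1889]
orientation: [0.134, 3.132, 0.006]
force: [0.5, -0.2, 0.8]
opening: 0.0375
gripper_force: 0.0
```

```bash
python3 -c "
from h import *
S=cam('side');T=cam('top');np.set_printoptions(precision=4,suppress=True)
a=cv2.resize(S['image'][140:240,205:305],None,fx=4,fy=4,interpolation=2);b=cv2.resize(T['image'][170:290,260:380],(400,400),interpolation=2)
cv2.imwrite('pics/c12.png',np.hstack([a,b]))
for bx in((270,150,45,40),(205,160,45,40)):
 for b in blobs(S['image'],(0,50,0),(14,255,110),bx,12)[:2]: print('side foot',cv2.contourArea(b),cv2.boundingRect(b),cv2.minAreaRect(b))
for p in((.644,.28),(.465,.296)): print(proj(S,(*p,.062)),proj(S,(*p,.1)))
for bx in((290,170,40,60),(290,190,40,60)):
 pass
for b in blobs(T['image'],(0,60,0),(12,255,110),(275,172,56,60))[:2]:
  (u,v),r=cv2.minEnclosingCircle(b);print('pot',(u,v,r),onz(T,u,v,.02),onz(T,u,v,.03))
for b in blobs(T['image'],(17,115,80),(30,255,255),(275,205,56,60))[:2]: print('tape',cv2.boundingRect(b),cv2.minAreaRect(b))
"
```

```text
side foot 65.5 (287, 161, 10, 16) ((292.9411926269531, 168.7353057861328), (8.973817825317383, 14.55213737487793), 14.03624439239502)
side foot 83.0 (219, 177, 10, 16) ((222.1551971435547, 185.13792419433594), (15.227017402648926, 8.727680206298828), 68.19859313964844)
(np.float64(291.83154680512206), np.float64(174.83436798429327)) (np.float64(291.57545811714715), np.float64(160.74019980050832))
(np.float64(223.02383498873021), np.float64(191.45421593709028)) (np.float64(221.4295811596807), np.float64(176.70748261703204))
pot (302.5983581542969, 194.61476135253906, 10.928244590759277) [0.6375 0.0444 0.02  ] [0.6359 0.0441 0.03  ]
tape (293, 218, 18, 35) ((300.8564453125, 234.90057373046875), (16.156423568725586, 33.698917388916016), 4.969740867614746)
```

View pics/c12.png

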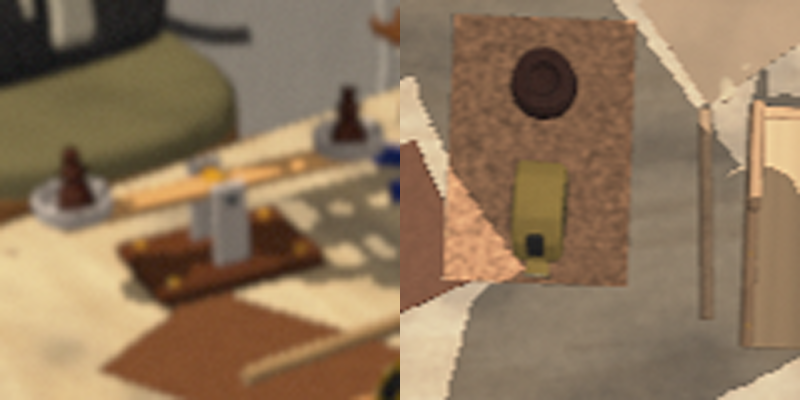

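Both feet stand in the cups with the beam level (side v positions match the level prediction for both cups). Pot and tape stand on the mat. Now return the tape.

```bash
python3 -c "
from h import *
go(.5443,.0433,.16,88.9)"
```

```text
shift mm [ -99.3 -245.7   24.4] turn -3.8 rows>= 7
```

Request:
servo_tool(plan="-0.013 -0.032 0 -3.8;-0.026 -0.064 0 -3.8;-0.039 -0.097 0 -3.8;-0.052 -0.13 0 -3.8;-0.065 -0.162 0 -3.8;-0.078 -0.194 0 -3.8;-0.09 -0.223 0 -3.8;-0.098 -0.242 0.01 -3.8;-0.0993 -0.2457 0.02 -3.8;-0.0993 -0.2457 0.02 -3.8;-0.0993 -0.2457 0.02 -3.8", grip=-0.4)

```text
t: 31.67
tool_pos: [0.5419, 0.0433, 0.161]
orientation: [-0.031, -3.137, -0.001]
force: [0.5, 0.7, 0.0]
opening: 0.0651
gripper_force: 0.0
```

```bash
python3 -c "
from h import *
t=cam('top');go(.5441,.0433,.0431,88.9)"
```

```text
shift mm [ -1.9  -0.5 118.9] turn 0.0 rows>= 3
```

Request:
servo_tool(plan="-0.001 -0.0003 0.03 0;-0.001 -0.0003 0.06 0;-0.001 -0.0003 0.085 0;-0.001 -0.0003 0.1 0;-0.001 -0.0003 0.108 0;-0.001 -0.0003 0.112 0;-0.001 -0.0003 0.112 0;-0.001 -0.0003 0.112 0;-0.001 -0.0003 0.112 0")

```text
t: 32.47
tool_pos: [0.5457, 0.0428, 0.0527]
orientation: [0.029, 3.139, 0.0]
force: [0.2, 0.4, -0.3]
opening: 0.065
gripper_force: 0.0
```

```bash
python3 -c "
from h import *
t=cam('top');t=cam('top');print(status.read_state()['force']);go(.5441,.0433,.0431,88.9)"
```

```text
[ 0.1207339  -0.75512411 -0.80429797]
shift mm [1.4 0.7 9.3] turn 0.0 rows>= 1
```

Request:
servo_tool(plan="0.0003 0.0003 0.003 0;0.0003 0.0003 0.006 0;0.0003 0.0003 0.008 0;0.0003 0.0003 0.008 0;0.0003 0.0003 0.008 0")

```text
t: 32.98
tool_pos: [0.5438, 0.0428, 0.0426]
orientation: [-0.03, -3.141, -0.0]
force: [-0.3, -0.1, 0.5]
opening: 0.0649
gripper_force: 0.0
```

```bash
python3 -c "
from h import *
t=cam('top');t=cam('top');print(status.read_state()['force']);go(.5441,.0433,.0431,88.9)"
```

```text
[-0.25748226  0.56035015  0.12029406]
shift mm [ 0.   0.5 -0.1] turn 0.0 rows>= 1
```

Request:
servo_tool(plan="0 0.0005 0 0;0 0.0005 0 0;0 0.0005 0 0;0 0.0005 0 0;0 0.0005 0 0;0 0.0005 0 0;0 0.0005 0 0", grip=1, grip_force=30)

```text
t: 33.67
tool_pos: [0.5442, 0.0434, 0.043]
orientation: [0.03, 3.141, 0.0]
force: [0.3, 0.4, 0.3]
opening: 0.0337
gripper_force: 29.8
```

Request:
servo_tool(plan="0 0 -0.01 0;0 0 -0.03 0;0 0 -0.06 0;0 0 -0.09 0;0 0 -0.115 0;0 0 -0.115 0;0 0 -0.115 0;0 0 -0.115 0")

```text
t: 34.33
tool_pos: [0.5435, 0.0433, 0.157]
orientation: [-0.03, -3.14, -0.0]
force: [-0.9, 0.2, -2.9]
opening: 0.0337
gripper_force: 29.8
```

```bash
python3 -c "
from h import *
t=cam('top');t=cam('top');print(status.read_state()['force']);go(.5240,-.1335,.15,88.9)"
```

```text
[ 0.37116766  0.8627406  -2.45985245]
shift mm [  15.3 -177.2    5.8] turn 0.0 rows>= 5
```

Request:
servo_tool(plan="0.003 -0.03 0 0;0.006 -0.06 0 0;0.009 -0.09 0 0;0.011 -0.12 0 0;0.013 -0.15 0 0;0.0147 -0.17 0 0;0.0153 -0.1772 0 0;0.0153 -0.1772 0 0;0.0153 -0.1772 0 0;0.0153 -0.1772 0 0")

```text
t: 35.27
tool_pos: [0.5253, -0.1323, 0.1572]
orientation: [-0.029, -3.14, -0.002]
force: [-0.3, 0.0, -2.0]
opening: 0.0338
gripper_force: 29.8
```

```bash
python3 -c "
from h import *
t=cam('top');t=cam('top');print(status.read_state()['force']);go(.5240,-.1335,.06,88.9)"
```

```text
[-0.0575831  -0.41976768 -1.27812449]
shift mm [ 1.5 -1.4 97.7] turn 0.1 rows>= 3
```

Request:
servo_tool(plan="0.001 -0.001 0.02 0;0.001 -0.001 0.04 0;0.001 -0.001 0.06 0;0.001 -0.001 0.075 0;0.001 -0.001 0.085 0;0.001 -0.001 0.092 0;0.001 -0.001 0.095 0;0.001 -0.001 0.095 0;0.001 -0.001 0.095 0")

```text
t: 36.12
tool_pos: [0.5251, -0.1346, 0.0638]
orientation: [0.029, 3.14, -0.001]
force: [0.2, -0.0, -2.3]
opening: 0.034
gripper_force: 29.8
```

```bash
python3 -c "
from h import *
t=cam('top');t=cam('top');print(status.read_state()['force']);go(.5240,-.1335,.0485,88.9)"
```

```text
[ 0.37757888 -0.06536379 -2.1944463 ]
shift mm [ 1.4  1.3 15.7] turn 0.0 rows>= 1
```

Request:
servo_tool(plan="0.0006 0.001 0.004 0;0.0006 0.001 0.008 0;0.0006 0.001 0.011 0;0.0006 0.001 0.013 0;0.0006 0.001 0.014 0;0.0006 0.001 0.0145 0;0.0006 0.001 0.0145 0;0.0006 0.001 0.0145 0")

```text
t: 36.88
tool_pos: [0.524, -0.1336, 0.0486]
orientation: [0.03, 3.141, -0.0]
force: [-0.1, 0.1, -2.0]
opening: 0.0339
gripper_force: 29.8
```

```bash
python3 -c "
from h import *
t=cam('top');t=cam('top');print(status.read_state()['force']);go(.5240,-.1335,.0485,88.9)"
```

```text
[-0.67943004 -0.54727318 -2.90491985]
shift mm [0.  0.1 0.2] turn 0.0 rows>= 1
```

Request:
servo_tool(plan="0 0 0.0006 0;0 0 0.0006 0;0 0 0.0006 0;0 0 0.0006 0")

```text
t: 37.32
tool_pos: [0.5241, -0.1336, 0.0481]
orientation: [0.03, 3.141, -0.0]
force: [-0.0, 0.0, -0.9]
opening: 0.0338
gripper_force: 29.8
```

```bash
python3 -c "
from h import *
print(status.read_state()['force']);go(.5240,-.1335,.0485,88.9)"
```

```text
[-0.00742837  0.00880159 -0.93406296]
shift mm [ 0.1  0.1 -0.4] turn 0.0 rows>= 1
```

Touching down. Release and go to the pot.

Request:
servo_tool(plan="0 0 0 0;0 0 0 0;0 0 0 0;0 0 0 0;0 0 0 0", grip=-0.4)

```text
t: 37.73
tool_pos: [0.524, -0.1335, 0.048]
orientation: [0.03, 3.141, -0.0]
force: [1.0, -0.5, 0.1]
opening: 0.0622
gripper_force: 0.0
```

Request:
servo_tool(plan="0 0 -0.01 0;0 0 -0.03 0;0 0 -0.06 0;0 0 -0.09 0;0 0 -0.11 0;0 0 -0.11 0;0 0 -0.11 0", grip=-0.5)

```text
t: 38.32
tool_pos: [0.5252, -0.134, 0.1604]
orientation: [0.03, 3.137, -0.002]
force: [0.5, -0.0, -1.2]
opening: 0.0697
gripper_force: 0.0
```

```bash
python3 -c "
from h import *
go(.636,.0437,.15,88.9)"
```

```text
shift mm [-107.4  179.7   10.5] turn 0.0 rows>= 6
```

Request:
servo_tool(plan="-0.018 0.03 0 0;-0.036 0.06 0 0;-0.054 0.09 0 0;-0.072 0.12 0 0;-0.09 0.15 0 0;-0.102 0.171 0 0;-0.1074 0.1797 0 0;-0.1074 0.1797 0.008 0;-0.1074 0.1797 0.008 0;-0.1074 0.1797 0.008 0")

```text
t: 39.15
tool_pos: [0.6331, 0.0428, 0.148]
orientation: [-0.031, -3.138, 0.001]
force: [-0.2, 0.2, -0.3]
opening: 0.0697
gripper_force: 0.0
```

```bash
python3 -c "
from h import *
t=cam('top');t=cam('top');go(.636,.0437,.038,88.9)"
```

```text
shift mm [ -2.2   1.2 111.4] turn -0.1 rows>= 3
```

Request:
servo_tool(plan="-0.001 0.0005 0.03 0;-0.001 0.0005 0.055 0;-0.001 0.0005 0.078 0;-0.001 0.0005 0.092 0;-0.001 0.0005 0.1 0;-0.001 0.0005 0.105 0;-0.001 0.0005 0.105 0;-0.001 0.0005 0.105 0;-0.001 0.0005 0.105 0")

```text
t: 40.0
tool_pos: [0.637, 0.0445, 0.0467]
orientation: [0.03, 3.139, -0.0]
force: [-0.5, -0.1, -0.1]
opening: 0.0694
gripper_force: 0.0
```

```bash
python3 -c "
from h import *
t=cam('top');t=cam('top');go(.636,.0437,.038,88.9)"
```

```text
shift mm [ 0.8 -0.9  8.4] turn 0.0 rows>= 1
```

Request:
servo_tool(plan="0.0003 -0.0006 0.003 0;0.0003 -0.0006 0.006 0;0.0003 -0.0006 0.0078 0;0.0003 -0.0006 0.0078 0;0.0003 -0.0006 0.0078 0;0.0003 -0.0006 0.0078 0")

```text
t: 40.6
tool_pos: [0.6353, 0.044, 0.037]
orientation: [-0.03, -3.141, 0.0]
force: [-1.1, 0.7, 0.3]
opening: 0.0698
gripper_force: 0.0
```

Request:
servo_tool(plan="0 0 0 0;0 0 0 0;0 0 0 0;0 0 0 0;0 0 0 0;0 0 0 0", grip=1, grip_force=15)

```text
t: 41.1
tool_pos: [0.6355, 0.044, 0.0372]
orientation: [0.03, 3.141, 0.0]
force: [0.4, 0.1, 0.3]
opening: 0.0457
gripper_force: 15.0
```

Request:
servo_tool(plan="0 0 -0.01 0;0 0 -0.03 0;0 0 -0.06 0;0 0 -0.09 0;0 0 -0.11 0;0 0 -0.11 0;0 0 -0.11 0;0 0 -0.11 0")

```text
t: 41.77
tool_pos: [0.6348, 0.044, 0.1462]
orientation: [-0.03, -3.14, -0.0]
force: [-0.2, 0.5, -1.4]
opening: 0.0458
gripper_force: 15.0
```

```bash
python3 -c "
from h import *
t=cam('top');t=cam('top');go(.5182,-.2280,.15,88.9)"
```

```text
shift mm [ 110.7 -274.2   -4.7] turn 0.0 rows>= 8
```

Request:
servo_tool(plan="0.014 -0.034 0 0;0.028 -0.069 0 0;0.042 -0.103 0 0;0.055 -0.137 0 0;0.069 -0.171 0 0;0.083 -0.205 0 0;0.097 -0.239 0 0;0.107 -0.264 0 0;0.1107 -0.2742 0 0;0.1107 -0.2742 0 0;0.1107 -0.2742 0 0;0.1107 -0.2742 0 0")

```text
t: 42.87
tool_pos: [0.5197, -0.2267, 0.1464]
orientation: [-0.029, -3.141, -0.002]
force: [-0.1, 1.2, -1.2]
opening: 0.0457
gripper_force: 15.0
```

```bash
python3 -c "
from h import *
t=cam('top');t=cam('top');go(.5178,-.2280,.055,88.9)"
```

```text
shift mm [ 2.2 -1.6 91.8] turn 0.1 rows>= 3
```

Request:
servo_tool(plan="0.0017 -0.001 0.02 0;0.0017 -0.001 0.04 0;0.0017 -0.001 0.06 0;0.0017 -0.001 0.075 0;0.0017 -0.001 0.084 0;0.0017 -0.001 0.089 0;0.0017 -0.001 0.089 0;0.0017 -0.001 0.089 0;0.0017 -0.001 0.089 0")

```text
t: 43.72
tool_pos: [0.5188, -0.2293, 0.0594]
orientation: [0.029, 3.14, -0.001]
force: [-0.2, 0.4, -0.9]
opening: 0.046
gripper_force: 15.0
```

```bash
python3 -c "
from h import *
t=cam('top');t=cam('top');print(status.read_state()['force']);go(.5178,-.2280,.0422,88.9)"
```

```text
[-1.37866793 -0.38992457 -1.68310754]
shift mm [ 0.9  1.5 17.2] turn 0.0 rows>= 1
```

Request:
servo_tool(plan="0.0003 0.001 0.004 0;0.0003 0.001 0.008 0;0.0003 0.001 0.012 0;0.0003 0.001 0.014 0;0.0003 0.001 0.015 0;0.0003 0.001 0.016 0;0.0003 0.001 0.016 0;0.0003 0.001 0.016 0")

```text
t: 44.48
tool_pos: [0.5176, -0.2281, 0.0422]
orientation: [0.03, 3.141, -0.0]
force: [-1.8, 0.7, 0.4]
opening: 0.0456
gripper_force: 15.0
```

```bash
python3 -c "
from h import *
t=cam('top');t=cam('top');print(status.read_state()['force']);go(.5178,-.2280,.0422,88.9)"
```

```text
[-0.41086499  1.29888846  0.01541669]
shift mm [-0.2  0.1 -0. ] turn 0.0 rows>= 1
```

Just at the floor. Release, rise and clear the tray.

Request:
servo_tool(plan="0 0 0.0003 0;0 0 0.0003 0;0 0 0.0003 0;0 0 0.0003 0;0 0 0.0003 0", grip=-0.5)

```text
t: 45.0
tool_pos: [0.5176, -0.2281, 0.0418]
orientation: [0.03, 3.141, -0.0]
force: [0.4, -0.1, 0.0]
opening: 0.0688
gripper_force: 0.0
```

Request:
servo_tool(plan="0 0 -0.01 0;0 0 -0.03 0;0 0 -0.06 0;0 0 -0.09 0;0 0 -0.12 0;0 0.03 -0.14 0;0 0.07 -0.14 0;0 0.11 -0.14 0;0 0.15 -0.14 0;0 0.19 -0.14 0;0 0.23 -0.14 0;0 0.26 -0.14 0")

```text
t: 46.0
tool_pos: [0.5222, 0.0348, 0.183]
orientation: [0.028, 3.14, 0.001]
force: [0.7, 0.9, 0.4]
opening: 0.0697
gripper_force: 0.0
```

Request:
servo_tool(plan="0.03 0.02 0 0;0.06 0.04 0 0;0.08 0.05 0 0;0.08 0.05 0 0;0.08 0.05 0 0")

```text
t: 46.42
tool_pos: [0.4432, 0.084, 0.1828]
orientation: [0.027, 3.14, 0.0]
force: [0.8, 0.2, 0.3]
opening: 0.0699
gripper_force: 0.0
```

Run:
```python
from h import *
T=cam('top');S=cam('side')
T0=cv2.imread('pics/top0.png');S0=cv2.imread('pics/side0.png')
def rep(n,I,lo,hi,bx,k=2):
    for b in blobs(I,lo,hi,bx)[:k]:print(n,cv2.contourArea(b),cv2.boundingRect(b),[np.round(q,1) for q in cv2.minAreaRect(b)])
dk=((0,60,0),(12,255,110));ye=((17,115,80),(30,255,255))
for nm,t,s in(('start',T0,S0),('now',T['image'],S['image'])):
    print(nm);rep('pot t',t,*dk,(400,235,40,40),1);rep('pot s',s,*dk,(375,300,32,45),1)
    rep('tape t',t,*ye,(366,222,28,46),1);rep('tape s',s,(18,150,80),(32,255,255),(335,265,55,50),1)
for bx in((270,150,45,40),(205,160,45,40)): rep('foot s',S['image'],(0,50,0),(14,255,110),bx,1)
```

```text
start
pot t 312.5 (410, 239, 21, 20) [array([420. , 248.5]), array([19., 20.]), np.float64(90.0)]
pot s 710.0 (378, 306, 28, 35) [array([391.5, 323. ]), array([34., 27.]), np.float64(90.0)]
tape t 457.0 (370, 229, 20, 34) [array([379.9, 245.9]), array([18.2, 33.2]), np.float64(5.0)]
tape s 1197.0 (340, 270, 41, 42) [array([359. , 289.9]), array([35.5, 45.6]), np.float64(67.4)]
now
pot t 315.0 (410, 239, 21, 20) [array([420. , 248.5]), array([19., 20.]), np.float64(90.0)]
pot s 714.5 (378, 306, 28, 35) [array([391.5, 323. ]), array([34., 27.]), np.float64(90.0)]
tape t 448.0 (371, 229, 17, 34) [array([379. , 245.5]), array([33., 16.]), np.float64(90.0)]
tape s 1223.0 (340, 269, 41, 43) [array([358.8, 289.1]), array([36.4, 45.3]), np.float64(66.8)]
foot s 59.5 (288, 163, 9, 13) [array([292., 169.]), array([ 8., 12.]), np.float64(0.0)]
foot s 82.0 (219, 177, 10, 16) [array([222.6, 184.6]), array([15. ,  8.7]), np.float64(76.0)]
```

Pot and tape are back at the same pixels as at the start (within 1 px) and both feet are still in level cups. Handing in.

```bash
python3 -c "
from h import *
print(robot.close_job())"
```

```text
the job is handed in; nothing more can be done
None
```

The job is handed in: one foot stands in each cup with the beam level, and the pot and tape measure are back upright in their lanes, within about a pixel of where they stood at the start, at about 46 s of the 144 s allowed.

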